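# Load the slicing blade into the bench vegetable slicer

### The job

Take the blade with the orange grip and lay it flat into the recess of the sloping vegetable slicer, then slide it down the slope until it is fully home against the ledge, with its notch over the brass locating pin. Nobody has measured where across the recess the pin is set, so feel for it and do not force the blade; leave the blade lying there on its own, and leave the green-gripped comb insert, the lunch box and the white food pusher where they are.

Things in the scene. Friction and masses are not known exactly. Their poses are not given: they have to be found in the camera images.
- blade: The blade to load: flat steel plate 70 (x) by 60 (y) by 5 mm (z), 0.09 to 0.18 kg, bright cutting edge at +x, notch in the -x edge, upright orange grip rib on top. Origin: centre of the plate's underside; z out of its upper face. Starts flat on the table, rib up.
- blade_grip (a point): Middle of the orange rib, at x = 6, y = 0, z = 20 mm in the blade's frame. The rib is 44 mm long in x, 14 mm wide in y, and rises from the plate's top (z = 5) to z = 35 mm.
- blade_notch (a point): Middle of the notch's open mouth, on the blade's -x edge, at x = -35, y = 0, z = 0 mm in the blade's frame. The notch is 13 mm wide in y and 18 mm deep (to x = -17), right through the plate.
- bed: The slicer's fixed bed, sloping 25 degrees, 126 mm wide, white and steel. Origin: mid-width on the recess floor at the foot of the ledge, about 75 mm up. x runs up the slope (away from the robot), y across, z square out of it. Recess: x 0 (ledge) to 127 mm, y -51 to 51 mm, borders and ledge 5 mm high. Loaded, the blade's axes lie along these and its origin is at x = 35, z = 0 mm.
- bed_pin_row (a point): Mid-width point of the row on which the pin stands, 10 mm up the slope from the ledge on the recess floor. The brass pin, 8 mm square, 7 mm tall, stands on this row anywhere from y = -16 to +16 mm of here (fixed, differs each time, not reported). A blade whose notch misses it stops with its origin at about x = 49 mm of the bed instead of 35.
- comb: Bystander: comb insert, the same plate and rib as the blade but with a green rib and a row of small teeth at +x; loose, flat on the table. Origin: centre of the underside. It may lie in either of the two places.
- bento: Bystander: closed black lunch box with a clear lid, 180 (x) by 130 (y) by 44 mm high, loose. Origin: centre of the underside.
- pusher: Bystander: white plastic food pusher, 72 mm across, 56 mm high, a disc with a knob, loose. Origin: centre of the underside.
There are look-alikes about, which are no part of the job. Leave any blue or pink look-alike of the blade alone.

How it is judged:
By the outcome, as a careful person would: the job done as asked, in the order asked, and still so for the second after the job is handed in, with the robot touching nothing.
It also fails if it takes over 61 s, if anything falls off the work surface, if the arm or the gripper's body presses on something with over 40 N, if the wrist force passes 120 N, or if a joint passes its speed limit or range.

### The arm

A 7-joint arm with a two-finger parallel gripper is mounted at the origin on the work surface. World frame = base frame: x ahead of the robot, y to its left, z up, the work surface at z = 0. Lengths are in mm, angles in rad, forces in N, time in s.
With the tool pointing down it reaches from about 400 to 925 mm from the base axis. Payload 4.1 kg.
Tool frame: the origin (TCP) lies at the very end of the fingers, on their centre line; the grasp point (between the pads) lies 19 mm behind it (arm.pinch_z is the distance from the TCP to the grasp point, in mm); z points along the fingers, y is the direction in which the jaws open and shut (so a half turn about z gives the same grasp; the last joint's range is limited). The gripper opens to 85 mm and grips with 20 to 120 N. Pads are 22 mm wide; open, the fingers measure 114 mm over their backs; the gripper's body (76 mm by 85 mm) begins 54 mm behind the grasp point. The pads swing forward as they close: fully open they stand 13 mm farther back than shut.
Start: joints at [1.07, 0.398, 0.045, 1.537, -0.019, 1.207, -0.051], TCP at [254.238, -598.253, 231.347] pointing down, gripper open.
Joint ranges: [-2.82, 2.82], [-0.49, 2.23], [-1.37, 1.46], [0, 2.46], [-1.36, 4.5], [0.23, 2], [-2.94, 2.94]. Speed limits (rad/s): [2.57, 2.57, 3.14, 3.14, 3.14, 3.14, 3.14].

### API

Orientations are given as [roll, pitch, yaw] about the fixed x, y, z axes, in that order (R = Rz(yaw) Ry(pitch) Rx(roll)).
In Python, from plant import observe, cams, sign_off, spotter, arm gives the robot as it stands.
- The arm moves only by the tool carry_out, never from a script. Its argument "motion" is a list of rows, each an object with "translation": the shift along the tool's x, y, z in mm, a list of three; "spin": the turn about the tool's z in degrees. In form: [{"translation": [x, y, z], "spin": spin}, ...]. A call has 1 to 10 rows; each row is the pose to reach, as a shift and turn from the pose measured when the call began, along the tool's axes at that moment; what a row does not reach only later rows make up. A row lasts 1/8 s, in which the tool goes at most 62.5 mm and 10.7 degrees, less where a joint would pass 70% of its speed; a pose out of reach is approached as far as the arm can. A call with a gripper value outside its range is refused whole. "hand" is the finger opening in mm, from 0 to 85.4, set as the call begins (left out, the last holds). The fingers move at their own pace and stop on an object; "newtons" is the grip in N (left out, the last holds). Time passes only in rows, so rows that repeat a pose let the fingers close. It gives the time, the measured TCP pose, the force and the opening at its end, in the units of the state.
- observe(): the state, without advancing time (a new reading comes with each control period).
- cams.camera(name): name is "scene" or "top" or "wrist"; returns (picture, depth): 420x560x3 uint8, red, green, blue; 420x560 float32, mm along the optical axis (not along the pixel's ray), 0 where there is no reading.
- cams.calibration(name): a dict with "intrinsics" (3x3 intrinsics, pixels), "pose" (4x4, takes a point from camera to world coordinates). Camera axes: x right, y up, looking along -z (the intrinsics and any distortion apply to the point x, -y, -z); pixel columns grow to the right and rows downward; lengths in mm; the calibration is good to about 2 mm. The wrist camera is an equidistant fisheye: a pixel r from the principal point sees the ray r / f radians off the axis. A picture is of the moment at which its call begins: read the wrist's pose just before it. calibration takes no time and is no camera call; for the wrist camera it gives the pose at the moment of the call.
- sign_off(): hands the job in, once; it reports no verdict.
Trained networks look in the newest picture that a camera, given by its name, has taken for a name from the list of things; names that differ only in an ending like _2 or _b are one class to them, and where a whole thing is asked for, a point or a joint stands for the part that bears it (a point fixed in the world has none). Each returns a list of dicts, best first, with "confidence" (0 to 1); they miss things now and then, are a little off and sometimes report something else, mostly with a low value. They report only what shows in the picture. A call takes as long as a camera call. They do not tell look-alikes from the thing itself.
- spotter.regions_of(thing, camera): "mask" (420x560 bool, what is visible of it) and "bbox" ([centre column, centre row, width, height] in pixels, round what is visible of it).
The state is a dict: "time_s": time; "qpos": joint angles; "qd": joint speeds; "joint_efforts": joint torques, N m; "tool_pos": TCP position; "eef_rot": TCP orientation; "ft_force": force on the tool from outside, world axes, zero at the start; "torque": the same for the moment, N m; "finger_gap": opening from 0.0 (shut) to 1.0 (fully open).
Only numpy, scipy, OpenCV 4.12 (cv2) and the standard library are available. Lean on these libraries where they do the work, as an engineer would, in place of code of your own. Each camera call takes 0.05 s, during which the arm holds its last target. There are 200 camera calls.

## Working session

There is one attempt and no reset: what is moved stays moved. The work goes in short steps, Python scripts to look and compute and a tool call to move; the robot and the scene stay as the last step left them, time stands still between calls to the robot, and variables do not carry over. Pictures are saved under pics/ and viewed, about 8 in all and at most 12, crops included, and the job is handed in when it is done.

Besides the shell and the picture viewer there is one more tool, called after "Call:" by a JSON object that holds its "method" and its "body", one argument or row to a line. carry_out: Moves the arm, as the interface text tells. Its arguments: {"type":"object","properties":{"motion":{"type":"array","items":{"type":"object","properties":{"translation":{"type":"array","items":{"type":"number"}},"spin":{"type":"number"}}}},"hand":{"type":"number"},"newtons":{"type":"number"}},"required":["motion"]}

```bash
ls; mkdir -p pics
cat > h.py <<'E'
import numpy as np, cv2
from plant import observe, cams, sign_off, spotter, arm
def shot(n,f=None):
    K=cams.calibration(n); im,d=cams.camera(n)
    if f: cv2.imwrite('pics/'+f,cv2.cvtColor(im,cv2.COLOR_RGB2BGR))
    return im,d,np.array(K['intrinsics']),np.array(K['pose'])
def cloud(d,K,T):
    v,u=np.mgrid[:d.shape[0],:d.shape[1]]
    x=(u-K[0,2])/K[0,0]*d; y=(v-K[1,2])/K[1,1]*d
    P=np.stack([x,-y,-d],-1)@T[:3,:3].T+T[:3,3]
    P[d<=0]=np.nan
    return P
E
python3 - <<'E'
from h import *
print(observe())
ims=[]
for n in('scene','top'):
    im,d,K,T=shot(n,n+'1.png'); P=cloud(d,K,T); np.savez(n+'1.npz',im=im,P=P)
    print(n,K.tolist(),np.round(T,3).tolist())
    for t in('blade','comb','bed','bento','pusher'):
        for r in spotter.regions_of(t,n):
            m=r['mask']; print(n,t,round(r['confidence'],2),np.round(r['bbox']),np.round(np.nanmedian(P[m],0)))
    ims.append(im)
E
```

```text
pics
{'time_s': 0.0, 'qpos': array([ 1.06998513,  0.399209  ,  0.04503429,  1.53789503, -0.01875246,
        1.20686995, -0.05066931]), 'qd': array([ 1.49662279e-03, -9.42084131e-04,  6.74420696e-04, -5.03582237e-05,
       -4.81138238e-04, -8.77467255e-04, -9.66838518e-06]), 'joint_efforts': array([ 2.61194209e-04, -4.75118673e+01,  1.36486128e+00, -2.54215443e+01,
        1.16894257e-02,  9.56428150e-03,  1.29342041e-05]), 'tool_pos': array([ 253.99259887, -597.63206083,  230.24576928]), 'eef_rot': array([-3.13963507e+00,  8.75439447e-05,  4.01934694e-01]), 'ft_force': array([ 0.36850562,  0.35677853, -0.03351028]), 'torque': array([-0.00411247,  0.04244597, -0.01131278]), 'finger_gap': 0.9950852461862609}
scene [[388.1152144412453, 0.0, 283.7855207396246], [0.0, 388.1152144412453, 206.1236442579764], [0.0, 0.0, 1.0]] [[-0.559, -0.483, 0.674, 1305.608], [0.829, -0.315, 0.462, 433.33], [-0.011, 0.817, 0.577, 681.795], [0.0, 0.0, 0.0, 1.0]]
scene blade 0.8 [173. 209.  21.  22.] [ 711. -374.    3.]
scene blade 0.8 [188. 231.  33.  26.] [ 766. -260.    4.]
scene blade 0.67 [287. 216.  
[... 461 characters left out ...]
48013], [0.0, 0.0, 1.0]] [[0.023, 0.997, -0.076, 492.229], [-1.0, 0.023, 0.0, -8.101], [0.002, 0.076, 0.997, 1275.165], [0.0, 0.0, 0.0, 1.0]]
top blade 0.86 [388. 139.  26.  27.] [ 757. -262.    6.]
top blade 0.8 [430. 157.  34.  30.] [ 702. -379.    5.]
top blade 0.77 [311. 214.  33.  30.] [553. -69.   5.]
top blade 0.74 [344. 176.  25.  28.] [ 657. -148.    5.]
top blade 0.71 [385. 187.  27.  32.] [ 633. -266.    5.]
top comb 0.85 [369. 251.  32.  32.] [ 466. -225.    5.]
top bed 0.59 [227. 164.  57. 125.] [663. 149. 107.]
top bento 0.67 [143. 195.  52.  71.] [592. 364.  43.]
top pusher 0.78 [454. 227.  32.  25.] [ 533. -437.   16.]
top pusher 0.53 [386. 187.  34.  30.] [ 633. -266.    5.]
```

View pics/top1.png

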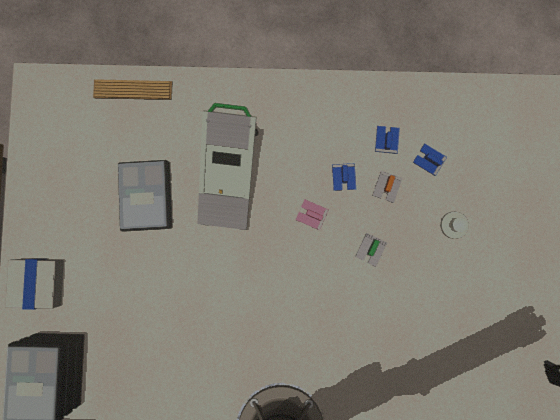

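View pics/scene1.png

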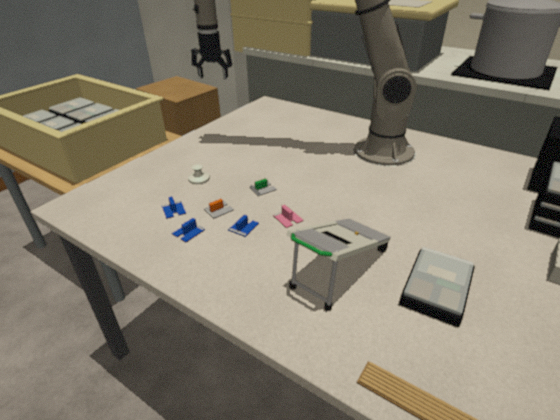

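Candidates: orange (386,187), green comb (369,250), blue (387,139), (430,158), (344,177), pink (312,213). The orange rib is the target. Next, a close crop of it and of the bed.

Run:
```python
from h import *
z=np.load('top1.npz'); im,P=z['im'],z['P']
a=cv2.resize(im[165:210,363:408],(400,400),interpolation=cv2.INTER_CUBIC)
b=cv2.resize(im[100:232,190:265],(330,581),interpolation=cv2.INTER_CUBIC)
c=np.zeros((581,740,3),np.uint8); c[:400,:400]=a; c[:,410:]=b
cv2.imwrite('pics/crop1.png',c[:,:,::-1])
for n in('top','scene'):
    z=np.load(n+'1.npz'); im,P=z['im'],z['P']
    hsv=cv2.cvtColor(im,cv2.COLOR_RGB2HSV)
    x,y=P[...,0],P[...,1]
    o=(hsv[...,0]<20)&(hsv[...,1]>140)&(abs(x-633)<50)&(abs(y+266)<50)
    print(n,'rib',o.sum(),cv2.minAreaRect(P[o][:,:2].astype(np.float32)),np.nanmedian(P[o],0))
    g=(abs(x-638)<55)&(abs(y+264)<50)&(hsv[...,1]<45)
    # bed plane
    s=(P[...,2]>65)&(abs(x-660)<150)&(abs(y-150)<100)
    Q=P[s]; 
    best=None; rng=np.random.default_rng(0)
    for _ in range(400):
        q=Q[rng.choice(len(Q),3)]; nn=np.cross(q[1]-q[0],q[2]-q[0]); L=np.linalg.norm(nn)
        if L<1: continue
        nn/=L; inl=abs((Q-q[0])@nn)<2
        if best is None or inl.sum()>best.sum(): best=inl
    R=Q[best]; c0=R.mean(0); nn=np.linalg.svd(R-c0,full_matrices=False)[2][2]; nn*=np.sign(nn[2])
    print('bed plane',len(R),len(Q),c0,nn,'slope',np.degrees(np.arccos(nn[2])),'yaw',np.degrees(np.arctan2(-nn[1],-nn[0])))
    print(cv2.minAreaRect(Q[:,:2].astype(np.float32)),Q.min(0),Q.max(0))
```

```text
top rib 88 ((638.201171875, -267.5342712402344), (12.820795059204102, 42.8840446472168), 69.40308380126953) [ 638.06777142 -266.93651256   33.84582324]
bed plane 2447 5165 [695.50903627 147.56762525 124.88030338] [-0.44883043  0.0352502   0.89292142] slope 26.7573212355068 yaw -4.490671857867006
((676.0903930664062, 147.99093627929688), (126.96099853515625, 248.06719970703125), 84.4673080444336) [549.92764403  75.0934775   65.07092756] [801.78049844 221.38606446 178.21325131]
scene rib 113 ((640.5836791992188, -267.7041015625), (13.726573944091797, 41.08616256713867), 73.66792297363281) [ 641.31018386 -265.72834453   23.65884107]
bed plane 1341 2529 [705.71139519 147.47828873 128.62813411] [-0.44889939  0.04219695  0.89258543] slope 26.800049278687148 yaw -5.3700756998934045
((682.6483154296875, 147.205810546875), (127.31832122802734, 238.33872985839844), 84.1978988647461) [558.8475343   73.91739872  65.02550356] [804.47677966 220.78592269 174.23935169]
```

View pics/crop1.png

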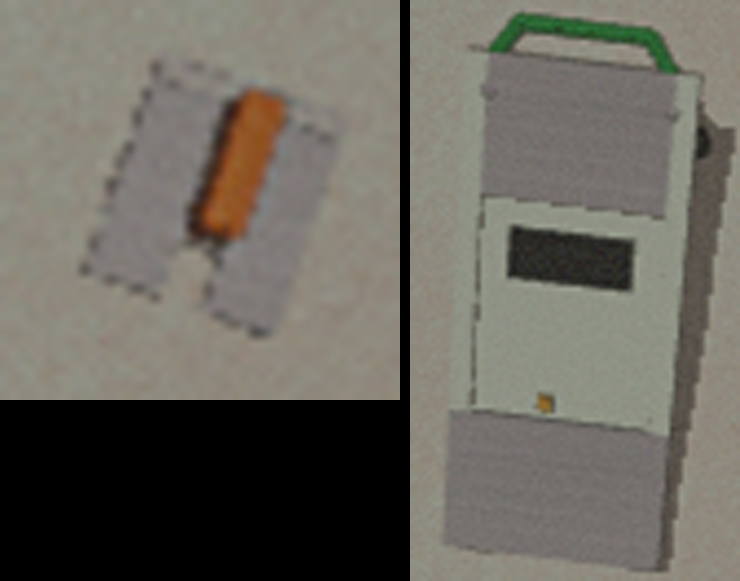

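The crop shows the orange-ribbed blade with its notch at the bottom (blade +x points up the image, yaw about -18°). The brass pin shows in the bed at crop (545,403), a little to the left (+y) of mid-width. I'll write a converter from world target to tool shift, then move.

```bash
cat >> h.py <<'E'
from scipy.spatial.transform import Rotation as Ro
def goto(x,y,z,yaw=None):
    s=observe(); R=Ro.from_euler('xyz',s['eef_rot']).as_matrix()
    d=R.T@(np.array([x,y,z])-s['tool_pos']); yw=np.degrees(s['eef_rot'][2])
    print('shift',np.round(d,1),'spin',None if yaw is None else round((yw-yaw+180)%360-180,1),'rows>=',round(np.linalg.norm(d)/62.5,1))
def st():
    s=observe(); print('t',round(s['time_s'],2),'pos',np.round(s['tool_pos'],1),'rot',np.round(np.degrees(s['eef_rot']),1),'F',np.round(s['ft_force'],1),'gap',round(85.4*s['finger_gap'],1))
E
python3 -c "
from h import *
goto(625,-262,180,-18.5)
print(np.round(cams.calibration('wrist')['pose'],2).tolist(), cams.calibration('wrist')['intrinsics'])"
```

```text
shift [ 472.7 -164.5   51.3] spin 41.5 rows>= 8.1
[[0.39, 0.87, 0.29, 328.44], [-0.92, 0.37, 0.12, -567.48], [0.0, -0.32, 0.95, 373.45], [0.0, 0.0, 0.0, 1.0]] [[325.1922621    0.         279.33176117]
 [  0.         325.1922621  210.47892539]
 [  0.           0.           1.        ]]
```

Call:
{"method": "carry_out", "body": {
  "motion": [
    {"translation":[45,-16,5],"spin":5},
    {"translation":[105,-36,11],"spin":11},
    {"translation":[165,-57,18],"spin":17},
    {"translation":[225,-78,24],"spin":22},
    {"translation":[285,-99,31],"spin":28},
    {"translation":[345,-120,37],"spin":33},
    {"translation":[405,-141,44],"spin":38},
    {"translation":[450,-157,49],"spin":41.5},
    {"translation":[473,-164.5,51],"spin":41.5},
    {"translation":[473,-164.5,51],"spin":41.5}
  ],
  "hand": 60
}}

```text
time_s: 1.85
tool_pos: [626.1, -260.2, 179.9]
eef_rot: [-3.141, 0.0, -0.319]
ft_force: [0.3, -0.7, 0.2]
finger_gap: 0.698
```

```bash
cat >> h.py <<'E'
def wproj(X,K,T):
    p=(np.atleast_2d(X)-T[:3,3])@T[:3,:3]; x,y,zc=p[:,0],-p[:,1],-p[:,2]
    r=np.hypot(x,y); th=np.arctan2(r,zc); return np.c_[K[0,2]+K[0,0]*th*x/r,K[1,2]+K[0,0]*th*y/r]
def wcloud(d,K,T):
    v,u=np.mgrid[:d.shape[0],:d.shape[1]]; a=(u-K[0,2])/K[0,0]; b=(v-K[1,2])/K[0,0]
    th=np.hypot(a,b)+1e-9; t=np.tan(np.minimum(th,1.5))
    P=np.stack([a/th*t*d,-b/th*t*d,-d],-1)@T[:3,:3].T+T[:3,3]; P[(d<=0)|(th>1.4)]=np.nan
    return P
E
python3 - <<'E'
from h import *
st()
im,d,K,T=shot('wrist','w1.png'); P=wcloud(d,K,T)
hsv=cv2.cvtColor(im,cv2.COLOR_RGB2HSV)
o=(hsv[...,0]<20)&(hsv[...,1]>140)&(abs(P[...,0]-638)<50)&(abs(P[...,1]+266)<50)
Q=P[o]; print(len(Q),np.percentile(Q[:,2],[5,50,95]))
Q=Q[Q[:,2]>31]; print('rib top',cv2.minAreaRect(Q[:,:2].astype(np.float32)),Q.mean(0))
m=(P[...,2]>2.5)&(P[...,2]<12)&(abs(P[...,0]-636)<60)&(abs(P[...,1]+266)<60)
Q=P[m]; print('plate',len(Q),cv2.minAreaRect(Q[:,:2].astype(np.float32)),np.median(Q[:,2]))
E
```

```text
t 1.85 pos [ 626.1 -260.2  179.9] rot [-180.     0.   -18.3] F [ 0.3 -0.7  0.2] gap 59.6
714 [29.71983371 34.12135971 35.37918211]
rib top ((638.0587768554688, -271.6675109863281), (40.254722595214844, 31.49321746826172), 14.545062065124512) [ 638.23930686 -271.65499201   34.37961227]
plate 3184 ((631.5936889648438, -269.75830078125), (60.489105224609375, 69.89844512939453), 72.01810455322266) 4.5182702868303295
```

View pics/w1.png

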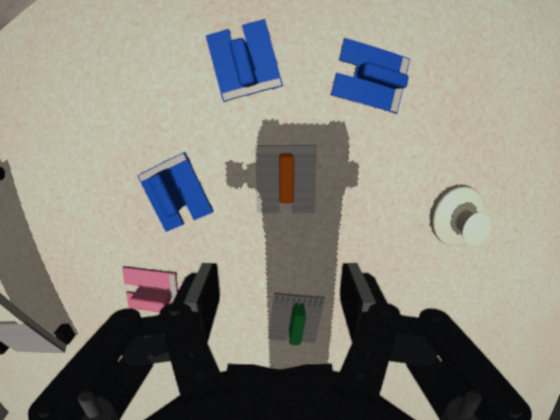

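The wrist view shows the orange blade at (287,178), with the comb at (297,318) and the blue and pink ones clear of it. The plate fits as (631.6,-269.8) at yaw -18°.

```bash
python3 -c "
from h import *
goto(638,-270.5,10,-18)"
```

```text
shift [ 15.3   2.6 170.2] spin -0.5 rows>= 2.7
```

Call:
{"method": "carry_out", "body": {
  "motion": [
    {"translation":[15,6,40],"spin":-0.4},
    {"translation":[15,6,90],"spin":-0.4},
    {"translation":[15,6,135],"spin":-0.4},
    {"translation":[15,6,160],"spin":-0.4},
    {"translation":[15,6,169],"spin":-0.4},
    {"translation":[15,6,169],"spin":-0.4}
  ]
}}

```text
time_s: 2.65
tool_pos: [635.7, -275.7, 11.7]
eef_rot: [3.139, 0.001, -0.318]
ft_force: [0.3, -0.9, 0.4]
finger_gap: 0.701
```

```bash
python3 -c "
from h import *
st(); goto(638,-270.5,10,-18)"
```

```text
t 2.65 pos [ 635.7 -275.7   11.7] rot [179.8   0.  -18.2] F [ 0.3 -0.9  0.4] gap 59.8
shift [ 0.6 -5.7  1.7] spin -0.2 rows>= 0.1
```

Call:
{"method": "carry_out", "body": {
  "motion": [
    {"translation":[1,-4.5,1.5],"spin":0},
    {"translation":[1,-4.5,1.5],"spin":0}
  ]
}}

```text
time_s: 2.9
tool_pos: [639.1, -271.8, 11.6]
eef_rot: [3.139, -0.002, -0.317]
ft_force: [0.5, -1.0, -0.6]
finger_gap: 0.704
```

Call:
{"method": "carry_out", "body": {
  "motion": [
    {"translation":[0,0,0]},
    {"translation":[0,0,0]},
    {"translation":[0,0,0]},
    {"translation":[0,0,0]},
    {"translation":[0,0,0]},
    {"translation":[0,0,0]},
    {"translation":[0,0,0]}
  ],
  "hand": 8,
  "newtons": 30
}}

```text
schema error: expected keys translation, spin
```

Call:
{"method": "carry_out", "body": {
  "motion": [
    {"translation":[0,0,-20]},
    {"translation":[0,0,-60]},
    {"translation":[0,0,-120]},
    {"translation":[0,0,-180]},
    {"translation":[0,0,-230]},
    {"translation":[0,0,-240]}
  ]
}}

```text
schema error: expected keys translation, spin
```

Run:
```python
from h import *
st()
# bed fit from earlier clouds (scene + top): yaw, edges
for n in('top','scene'):
    z=np.load(n+'1.npz'); im,P=z['im'],z['P']
    Q=P[(P[...,2]>60)&(abs(P[...,0]-660)<160)&(abs(P[...,1]-150)<110)]
    hull=cv2.minAreaRect(Q[:,:2].astype(np.float32)); yaw=np.radians(-5.3)
    ex=np.array([np.cos(yaw),np.sin(yaw)]); ey=np.array([-ex[1],ex[0]])
    a=Q[:,:2]@ex; b=Q[:,:2]@ey
    # edges across at several stations
    for lo in range(560,760,20):
        s=(a-0>lo-20)&(a<lo); 
        if s.sum()>30: print(n,lo-10,np.round(np.percentile(b[s],[1,99]),1),'z',np.round(np.percentile(Q[s,2],[10,50,90]),1))
    hsv=cv2.cvtColor(im,cv2.COLOR_RGB2HSV)
    m=(hsv[...,0]>12)&(hsv[...,0]<30)&(hsv[...,1]>110)&(P[...,2]>60)&(abs(P[...,0]-620)<60)&(abs(P[...,1]-150)<60)
    print(n,'pin',m.sum(),np.argwhere(m)[:12].tolist(),np.nanmean(P[m],0))
```

```text
t 2.9 pos [ 639.1 -271.8   11.6] rot [ 1.799e+02 -1.000e-01 -1.820e+01] F [ 0.5 -1.  -0.6] gap 60.1
top 550 [148.2 272.7] z [63.  67.5 72.5]
top 570 [147.9 271. ] z [71.8 75.6 80.1]
top 590 [147.6 272.1] z [76.5 81.5 87.2]
top 610 [147.1 271. ] z [85.9 91.  96.4]
top 630 [147.4 271.4] z [ 95.3 100.3 106. ]
top 650 [147.3 272.3] z [104.2 109.8 115.3]
top 670 [146.8 271. ] z [113.9 119.1 124.6]
top 690 [146.7 271.7] z [123.1 131.2 137.1]
top 710 [146.9 270.6] z [137.5 142.2 147.2]
top 730 [147.  271.2] z [146.9 151.5 156. ]
top pin 9 [[190, 219], [190, 221], [191, 219], [191, 220], [191, 221], [192, 219], [192, 220], [192, 221], [193, 221]] [601.58028892 163.9365853   84.98573339]
scene 550 [149.3 272.9] z [62.1 66.1 69.8]
scene 570 [149.  273.2] z [71.4 74.7 77.5]
scene 590 [148.8 273.1] z [75.8 80.7 85.6]
scene 610 [148.  272.8] z [84.8 89.5 94.3]
scene 630 [150.  272.8] z [ 93.8  98.7 103.7]
scene 650 [147.8 272.6] z [103.8 108.5 112.8]
scene 670 [148.5 272.5] z [113.4 118.  122. ]
scene 690 [147.3 272.3] z [124.1 133.  135.9]
scene 710 [146.1 272.3] z [136.2 140.6 144. ]
scene 730 [148.2 272.1] z [145.6 149.4 153.5]
scene pin 7 [[232, 355], [232, 356], [232, 357], [233, 355], [233, 356], [233, 357], [234, 356]] [604.15800251 164.07590868  83.52322226]
```

Call:
{"method": "carry_out", "body": {
  "motion": [
    {"translation":[0,0,1],"spin":0},
    {"translation":[0,0,1],"spin":0},
    {"translation":[0,0,1],"spin":0},
    {"translation":[0,0,1],"spin":0},
    {"translation":[0,0,1],"spin":0},
    {"translation":[0,0,1],"spin":0},
    {"translation":[0,0,1],"spin":0},
    {"translation":[0,0,1],"spin":0}
  ],
  "hand": 8,
  "newtons": 25
}}

```text
time_s: 3.9
tool_pos: [639.3, -271.9, 10.9]
eef_rot: [3.139, -0.002, -0.317]
ft_force: [0.2, -0.1, 2.4]
finger_gap: 0.161
```

Call:
{"method": "carry_out", "body": {
  "motion": [
    {"translation":[0,0,-20],"spin":0},
    {"translation":[0,0,-60],"spin":0},
    {"translation":[0,0,-120],"spin":0},
    {"translation":[0,0,-180],"spin":0},
    {"translation":[0,0,-215],"spin":0},
    {"translation":[0,0,-225],"spin":0},
    {"translation":[0,0,-225],"spin":0}
  ]
}}

```text
time_s: 4.78
tool_pos: [638.5, -271.0, 235.5]
eef_rot: [3.139, -0.001, -0.317]
ft_force: [0.6, -0.3, -1.8]
finger_gap: 0.156
```

```bash
cat >> h.py <<'E'
def bed(a,b):  # along/across -> world xy
    y=np.radians(-5.3); c,s=np.cos(y),np.sin(y); return a*c-b*s, a*s+b*c
E
python3 - <<'E'
from h import *
st()
im,d,K,T=shot('wrist','w2.png')
cv2.imwrite('pics/w2.png',cv2.resize(im,None,fx=1.3,fy=1.3)[:,:,::-1])
print(bed(628,219)); goto(*bed(628,219),230,-5.3)
E
```

```text
t 4.78 pos [ 638.5 -271.   235.5] rot [ 1.799e+02 -1.000e-01 -1.820e+01] F [ 0.6 -0.3 -1.8] gap 13.3
(np.float64(645.5442691107146), np.float64(160.0549799859828))
shift [-127.2 -411.7    3.1] spin -12.9 rows>= 6.9
```

View pics/w2.png

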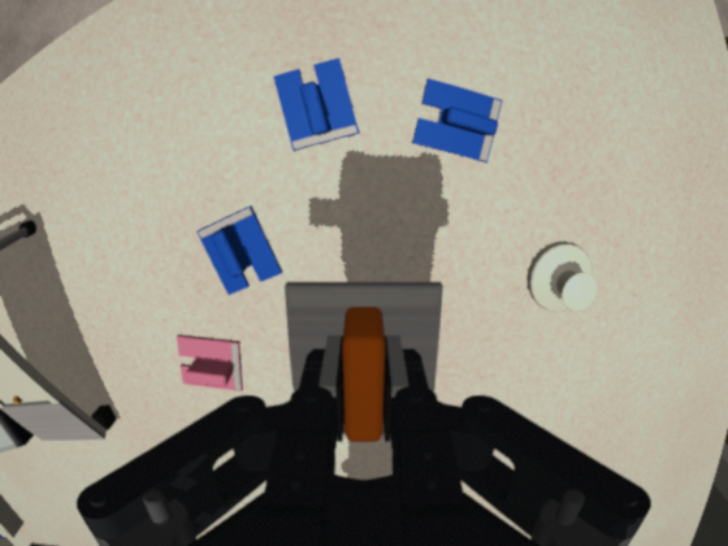

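The blade is held level and aligned at (364,370), weighing about 1.8 N. I'll move it over the bed.

Call:
{"method": "carry_out", "body": {
  "motion": [
    {"translation":[-10,-34,0],"spin":-2},
    {"translation":[-26,-84,0],"spin":-4},
    {"translation":[-44,-142,1],"spin":-6},
    {"translation":[-62,-200,1],"spin":-8},
    {"translation":[-80,-258,1],"spin":-10},
    {"translation":[-98,-316,2],"spin":-11},
    {"translation":[-113,-366,2],"spin":-12.5},
    {"translation":[-123,-400,3],"spin":-12.9},
    {"translation":[-127,-412,3],"spin":-12.9},
    {"translation":[-127,-412,3],"spin":-12.9}
  ]
}}

```text
time_s: 6.08
tool_pos: [645.2, 159.8, 228.5]
eef_rot: [3.138, 0.004, -0.092]
ft_force: [-0.1, -0.8, -0.7]
finger_gap: 0.15
```

Run:
```python
from h import *
st(); goto(*bed(628,219),145,-5.3)
im,d,K,T=shot('wrist','w3.png'); P=wcloud(d,K,T)
top=shot('top'); Pt=cloud(*top[1:])
for n,I,Q,lim in(('wrist',im,P,0),('top',top[0],Pt,0)):
    hsv=cv2.cvtColor(I,cv2.COLOR_RGB2HSV)
    m=(hsv[...,0]>12)&(hsv[...,0]<30)&(hsv[...,1]>110)&(Q[...,2]>60)&(Q[...,2]<110)&(abs(Q[...,0]-603)<40)&(abs(Q[...,1]-164)<40)
    print(n,'pin',m.sum(),np.nanmean(Q[m],0) if m.any() else '')
```

```text
t 6.08 pos [645.2 159.8 228.5] rot [179.8   0.2  -5.2] F [-0.1 -0.8 -0.7] gap 12.8
shift [ 0.7 -0.6 83.5] spin 0.1 rows>= 1.3
wrist pin 0 
top pin 0
```

View pics/w3.png

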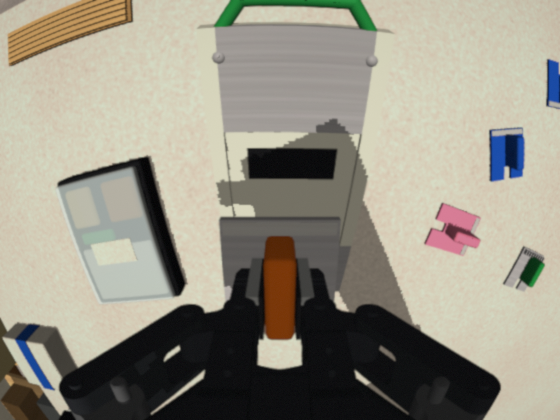

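The wrist view shows the blade aligned over the recess (edges at columns 225 and 367) with the bed square to the tool. I'll lower it until the front edge touches, then let the blade pivot in the pads.

Call:
{"method": "carry_out", "body": {
  "motion": [
    {"translation":[0,0,40],"spin":0},
    {"translation":[0,0,75],"spin":0},
    {"translation":[0,0,95],"spin":0},
    {"translation":[0,0,100],"spin":0},
    {"translation":[0,0,100],"spin":0}
  ],
  "newtons": 20
}}

```text
time_s: 6.8
tool_pos: [646.5, 156.5, 130.2]
eef_rot: [3.137, 0.001, -0.096]
ft_force: [0.3, -0.5, -0.6]
finger_gap: 0.159
```

Call:
{"method": "carry_out", "body": {
  "motion": [
    {"translation":[0,0,2],"spin":0},
    {"translation":[0,0,4],"spin":0},
    {"translation":[0,0,6],"spin":0},
    {"translation":[0,0,6],"spin":0}
  ]
}}

```text
time_s: 7.3
tool_pos: [646.4, 156.5, 124.1]
eef_rot: [3.137, 0.001, -0.096]
ft_force: [0.3, 0.6, -1.8]
finger_gap: 0.155
```

Call:
{"method": "carry_out", "body": {
  "motion": [
    {"translation":[0,0,1],"spin":0},
    {"translation":[0,0,2],"spin":0},
    {"translation":[0,0,3],"spin":0},
    {"translation":[0,0,4],"spin":0}
  ]
}}

```text
time_s: 7.8
tool_pos: [646.5, 156.6, 122.5]
eef_rot: [3.137, 0.001, -0.096]
ft_force: [-6.1, -1.6, 14.1]
finger_gap: 0.16
```

Call:
{"method": "carry_out", "body": {
  "motion": [
    {"translation":[0,-1,2],"spin":0},
    {"translation":[0,-2,4],"spin":0}
  ]
}}

```text
time_s: 8.05
tool_pos: [646.2, 156.8, 121.7]
eef_rot: [3.134, 0.002, -0.097]
ft_force: [-10.2, -4.9, 19.7]
finger_gap: 0.158
```

Call:
{"method": "carry_out", "body": {
  "motion": [
    {"translation":[0,0,2],"spin":0},
    {"translation":[0,0,4],"spin":0}
  ]
}}

```text
time_s: 8.3
tool_pos: [645.9, 156.7, 121.0]
eef_rot: [3.134, 0.002, -0.098]
ft_force: [-9.6, -2.9, 17.5]
finger_gap: 0.158
```

Call:
{"method": "carry_out", "body": {
  "motion": [
    {"translation":[0,-1,3],"spin":0},
    {"translation":[0,-2,5],"spin":0},
    {"translation":[0,-3,7],"spin":0},
    {"translation":[0,-3,7],"spin":0}
  ]
}}

```text
time_s: 8.8
tool_pos: [644.7, 156.9, 117.0]
eef_rot: [3.129, 0.005, -0.1]
ft_force: [-11.0, -4.7, 17.1]
finger_gap: 0.155
```

Run:
```python
from h import *
st(); im,d,K,T=shot('scene'); cv2.imwrite('pics/s2.png',cv2.resize(im[150:300,270:420],(600,600),interpolation=cv2.INTER_CUBIC)[:,:,::-1])
```

```text
t 8.8 pos [644.7 156.9 117. ] rot [179.3   0.3  -5.7] F [-11.   -4.7  17.1] gap 13.3
```

View pics/s2.png

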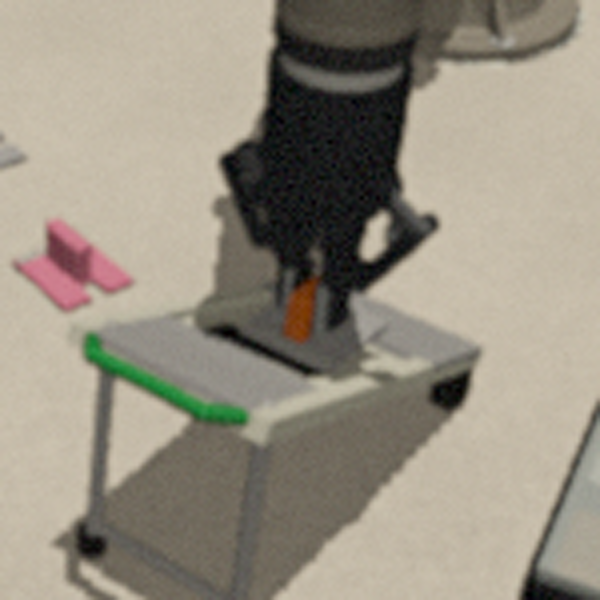

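The scene crop shows the blade pivoting in the grip (rib at (300,310)), with its front edge on the bed. I'll continue.

Call:
{"method": "carry_out", "body": {
  "motion": [
    {"translation":[-1,-1,3],"spin":0},
    {"translation":[-1,-2,5],"spin":0},
    {"translation":[-2,-3,7],"spin":0},
    {"translation":[-2,-3,7],"spin":0}
  ]
}}

```text
time_s: 9.35
tool_pos: [643.0, 157.1, 112.9]
eef_rot: [3.126, 0.004, -0.102]
ft_force: [-7.5, -6.0, 14.4]
finger_gap: 0.16
```

Call:
{"method": "carry_out", "body": {
  "motion": [
    {"translation":[0,0,2],"spin":0},
    {"translation":[0,0,4],"spin":0}
  ]
}}

```text
time_s: 9.6
tool_pos: [642.8, 156.9, 112.0]
eef_rot: [3.125, 0.005, -0.102]
ft_force: [-8.9, -3.4, 16.0]
finger_gap: 0.158
```

Call:
{"method": "carry_out", "body": {
  "motion": [
    {"translation":[0,-1,3],"spin":0},
    {"translation":[0,-1,5],"spin":0},
    {"translation":[0,-1,6],"spin":0}
  ]
}}

```text
time_s: 9.98
tool_pos: [642.1, 157.0, 109.4]
eef_rot: [3.124, 0.006, -0.103]
ft_force: [-11.1, -3.1, 19.7]
finger_gap: 0.159
```

Run:
```python
from h import *
st(); im,d,K,T=shot('wrist'); P=wcloud(d,K,T); im2,d2,K2,T2=shot('top');Pt=cloud(d2,K2,T2)
y=np.radians(-5.3); ex=np.array([np.cos(y),np.sin(y)]); ey=np.array([-ex[1],ex[0]])
# steel plate visible in wrist depth, strips either side of rib
for Q,n in((P,'w'),(Pt,'t')):
  A=Q[...,:2]@ex; B=Q[...,:2]@ey
  for lo in range(585,670,6):
    for b0,b1 in((190,203),(229,243)):
      s=(A>lo)&(A<lo+6)&(B>b0)&(B<b1)&(Q[...,2]<150)
      if s.sum()>3: print(n,lo+3,b0,s.sum(),round(float(np.median(Q[s][:,2]-(75+(A[s]-576)*np.tan(np.radians(25))))),1),end=' | ')
  print()
```

```text
t 9.97 pos [642.1 157.  109.4] rot [179.    0.3  -5.9] F [-11.1  -3.1  19.7] gap 13.6
w 606 229 7 9.9 | w 612 229 33 9.1 | w 618 190 7 9.2 | w 618 229 59 8.3 | w 624 190 47 8.4 | w 624 229 104 7.9 | w 630 190 581 23.0 | w 630 229 631 21.0 | w 636 190 398 7.5 | w 636 229 289 6.5 | w 642 190 262 6.4 | w 642 229 281 5.8 | w 648 190 271 5.9 | w 648 229 298 5.4 | w 654 190 417 4.1 | w 654 229 431 3.6 | w 660 190 308 -0.0 | w 660 229 326 -0.2 | w 666 190 334 -0.1 | w 666 229 355 -0.3 | w 672 190 364 -0.1 | w 672 229 391 -0.3 | 
t 588 190 7 0.3 | t 594 190 9 12.8 | t 600 190 8 12.2 | t 606 190 13 9.9 | t 612 190 14 10.6 | t 618 190 10 10.4 | t 654 190 11 2.7 | t 660 190 14 -0.5 | t 666 190 13 -0.0 | t 672 190 17 0.1 |
```

Call:
{"method": "carry_out", "body": {
  "motion": [
    {"translation":[0,0,3],"spin":0},
    {"translation":[0,0,5],"spin":0},
    {"translation":[0,0,6],"spin":0}
  ]
}}

```text
time_s: 10.45
tool_pos: [642.0, 156.9, 108.4]
eef_rot: [3.124, 0.005, -0.103]
ft_force: [-12.4, -4.2, 27.1]
finger_gap: 0.158
```

```bash
cat >> h.py <<'E'
def plate():
    st(); im,d,K,T=shot('wrist'); Q=wcloud(d,K,T)
    y=np.radians(-5.3); ex=np.array([np.cos(y),np.sin(y)]); ey=np.array([-ex[1],ex[0]])
    A=Q[...,:2]@ex; B=Q[...,:2]@ey; H=(Q[...,2]-(75+(A-576)*np.tan(np.radians(25))))*.9063
    X=(A-576)/.9063-0  # approx
    X=((A-576)*.9063+(Q[...,2]-75)*.4226)
    for b0,b1 in((188,202),(232,246)):
        print(b0,[(lo+2,round(float(np.median(H[s])),1)) for lo in range(5,105,5) if (s:=(X>lo)&(X<lo+5)&(B>b0)&(B<b1)&(H<25)&(H>-5)).sum()>5])
    s=(X>25)&(X<110)&(H>2.5)&(H<9)&(abs(B-215)<48)
    if s.sum()>50:
        r=cv2.minAreaRect(np.c_[X[s],B[s]-209.5].astype(np.float32)); print('rect',r,'front X',np.percentile(X[s],99),'B',np.percentile(B[s]-209.5,[1,99]))
    hsv=cv2.cvtColor(im,cv2.COLOR_RGB2HSV); o=(hsv[...,0]<20)&(hsv[...,1]>140)&(H>20)&(H<45)&(abs(B-215)<40)&(X<130)
    if o.sum()>20: print('rib',o.sum(),cv2.minAreaRect(np.c_[X[o],B[o]-209.5].astype(np.float32)),'H',np.percentile(H[o],[5,95]))
    return im
E
python3 - <<'E'
from h import *
plate()
E
```

```text
t 10.45 pos [642.  156.9 108.4] rot [179.    0.3  -5.9] F [-12.4  -4.2  27.1] gap 13.5
188 [(47, 7.5), (52, 7.3), (57, 6.8), (62, 6.4), (67, 6.3), (72, 6.1), (77, 5.4), (82, 5.2), (87, 3.1), (92, -0.1), (97, -0.1), (102, -0.1)]
232 [(32, 7.7), (37, 7.4), (42, 7.4), (47, 6.8), (52, 6.6), (57, 6.1), (62, 5.8), (67, 5.5), (72, 5.3), (77, 4.7), (82, 4.7), (87, 2.7), (92, -0.3), (97, -0.3), (102, -0.3)]
rect ((67.56961059570312, 14.09440803527832), (84.89086151123047, 78.76590728759766), 0.037157293409109116) front X 107.05598293460613 B [-24.55058928  53.2001412 ]
rib 2436 ((63.74723815917969, 5.652688503265381), (14.938292503356934, 41.46738052368164), 88.33292388916016) H [22.26291414 37.29784753]
```

Call:
{"method": "carry_out", "body": {
  "motion": [
    {"translation":[0,0,-1],"spin":-0.3},
    {"translation":[0,-3,-1],"spin":-0.6},
    {"translation":[0,-5,-1],"spin":-0.6},
    {"translation":[0,-5,-1],"spin":-0.6}
  ]
}}

```text
time_s: 11.0
tool_pos: [642.1, 161.7, 108.8]
eef_rot: [3.123, 0.006, -0.093]
ft_force: [-1.3, -1.6, -0.0]
finger_gap: 0.157
```

Run:
```python
from h import *
plate()
```

```text
t 11.0 pos [642.1 161.7 108.8] rot [178.9   0.4  -5.3] F [-1.3 -1.6 -0. ] gap 13.4
188 [(32, 9.0), (37, 8.9), (42, 8.6), (47, 8.2), (52, 7.9), (57, 7.3), (62, 6.8), (67, 6.5), (72, 6.2), (77, 5.7), (82, 5.6), (87, 3.0), (92, -0.1), (97, -0.1), (102, -0.1)]
232 [(42, 8.0), (47, 7.4), (52, 7.2), (57, 6.6), (62, 6.2), (67, 6.1), (72, 6.0), (77, 5.1), (82, 5.0), (87, 2.5), (92, -0.3), (97, -0.3), (102, -0.3)]
rect ((67.54936218261719, 16.57309913635254), (84.9501953125, 73.84938049316406), 0.048974841833114624) front X 107.1355352522496 B [-19.62267887  53.20268322]
rib 2469 ((63.64091873168945, 10.013906478881836), (42.04401397705078, 15.195626258850098), 0.9513257741928101) H [22.40384617 37.81492314]
```

Call:
{"method": "carry_out", "body": {
  "motion": [
    {"translation":[0,0.7,1.5],"spin":0},
    {"translation":[-1.8,0.7,2.5],"spin":0},
    {"translation":[-3.6,0.7,3.5],"spin":0},
    {"translation":[-5.4,0.7,4.3],"spin":0},
    {"translation":[-7.3,0.7,5],"spin":0}
  ]
}}

```text
time_s: 11.68
tool_pos: [637.5, 162.9, 106.2]
eef_rot: [3.126, 0.0, -0.092]
ft_force: [0.5, 0.5, 6.1]
finger_gap: 0.163
```

Call:
{"method": "carry_out", "body": {
  "motion": [
    {"translation":[-1.8,0,1],"spin":0},
    {"translation":[-3.6,0,2],"spin":0},
    {"translation":[-3.6,0,2],"spin":0}
  ]
}}

```text
time_s: 12.05
tool_pos: [634.9, 163.0, 105.0]
eef_rot: [3.127, -0.002, -0.093]
ft_force: [1.1, -1.4, 4.0]
finger_gap: 0.158
```

Run:
```python
from h import *
plate()
```

```text
t 12.05 pos [634.9 163.  105. ] rot [ 1.791e+02 -1.000e-01 -5.300e+00] F [ 1.1 -1.4  4. ] gap 13.5
188 [(27, 8.3), (32, 8.1), (37, 7.6), (42, 7.1), (47, 6.9), (52, 6.5), (57, 6.1), (62, 5.9), (67, 5.4), (72, 5.3), (77, 4.6), (82, 0.2), (87, -0.1), (92, -0.1), (97, -0.2), (102, -0.1)]
232 [(37, 7.3), (42, 6.8), (47, 6.5), (52, 5.9), (57, 5.8), (62, 6.1), (67, 5.2), (72, 5.0), (77, 4.0), (82, -0.2), (87, -0.3), (92, -0.3), (97, -0.3), (102, -0.4)]
rect ((67.57510375976562, 16.8580322265625), (84.82649993896484, 73.2620620727539), 0.025470737367868423) front X 107.17705472697729 B [-19.01613913  53.21580642]
rib 2445 ((54.633331298828125, 11.036827087402344), (15.015095710754395, 42.498355865478516), 89.08504486083984) H [22.27814144 37.24685505]
```

Call:
{"method": "carry_out", "body": {
  "motion": [
    {"translation":[0,1.5,1.5],"spin":0},
    {"translation":[-1.8,1.5,2.5],"spin":0},
    {"translation":[-3.6,1.5,3.3],"spin":0},
    {"translation":[-5,1.5,4],"spin":0}
  ]
}}

```text
time_s: 12.6
tool_pos: [632.4, 163.0, 103.4]
eef_rot: [3.13, -0.008, -0.092]
ft_force: [1.0, -1.0, 9.5]
finger_gap: 0.154
```

Call:
{"method": "carry_out", "body": {
  "motion": [
    {"translation":[-1.8,0,1.5],"spin":0},
    {"translation":[-3.6,0,2.5],"spin":0},
    {"translation":[-3.6,0,2.5],"spin":0}
  ]
}}

```text
time_s: 12.98
tool_pos: [630.8, 163.2, 102.5]
eef_rot: [3.13, -0.013, -0.092]
ft_force: [-0.0, -1.7, 7.2]
finger_gap: 0.163
```

Run:
```python
from h import *
plate()
```

```text
t 12.97 pos [630.8 163.2 102.5] rot [179.4  -0.7  -5.3] F [-0.  -1.7  7.2] gap 13.9
188 [(17, 7.6), (22, 7.6), (27, 7.3), (32, 6.9), (37, 6.6), (42, 6.4), (47, 6.0), (52, 5.8), (57, 5.5), (62, 5.2), (67, 5.2), (72, 4.5), (77, -0.2), (82, -0.1), (87, -0.1), (92, -0.1), (97, -0.1), (102, -0.0)]
232 [(32, 6.5), (37, 6.4), (42, 6.2), (47, 5.7), (52, 5.6), (57, 6.0), (62, 5.1), (67, 4.9), (72, 4.2), (77, -0.5), (82, -0.3), (87, -0.3), (92, -0.3), (97, -0.3), (102, -0.3)]
rect ((67.50334167480469, 16.805517196655273), (73.47450256347656, 84.66781616210938), 89.90936279296875) front X 107.44655315524209 B [-19.15773636  53.2920451 ]
rib 2437 ((50.00160217285156, 10.776165008544922), (15.053204536437988, 41.568565368652344), 88.8869857788086) H [22.37488031 36.74587566]
```

Call:
{"method": "carry_out", "body": {
  "motion": [
    {"translation":[-1.5,0,2],"spin":0},
    {"translation":[-3,0,3],"spin":0},
    {"translation":[-4.5,0,4],"spin":0},
    {"translation":[-5.5,0,4.5],"spin":0}
  ]
}}

```text
time_s: 13.52
tool_pos: [629.7, 163.4, 101.6]
eef_rot: [3.132, -0.023, -0.093]
ft_force: [1.4, -2.3, 14.1]
finger_gap: 0.157
```

Call:
{"method": "carry_out", "body": {
  "motion": [
    {"translation":[-1.5,0,2],"spin":0},
    {"translation":[-3,0,3],"spin":0},
    {"translation":[-4,0,3.5],"spin":0}
  ]
}}

```text
time_s: 13.9
tool_pos: [629.5, 163.3, 101.3]
eef_rot: [3.134, -0.031, -0.093]
ft_force: [2.4, -3.3, 13.2]
finger_gap: 0.159
```

Run:
```python
from h import *
plate()
```

```text
t 13.9 pos [629.5 163.3 101.3] rot [179.5  -1.8  -5.3] F [ 2.4 -3.3 13.2] gap 13.6
188 [(17, 6.3), (22, 6.5), (27, 6.4), (32, 6.0), (37, 6.0), (42, 5.6), (47, 5.4), (52, 5.2), (57, 5.1), (62, 4.9), (67, 4.9), (72, 3.0), (77, -0.5), (82, -0.1), (87, -0.2), (92, -0.1), (97, -0.0), (102, -0.0)]
232 [(32, 5.5), (37, 5.7), (42, 5.4), (47, 5.1), (52, 5.3), (57, 5.4), (62, 4.8), (67, 4.8), (72, 2.9), (77, -0.7), (82, -0.3), (87, -0.3), (92, -0.3), (97, -0.3), (102, -0.3)]
rect ((67.50758361816406, 16.75206184387207), (84.89080047607422, 73.48687744140625), 0.03181850165128708) front X 107.57586764570333 B [-19.18133801  53.24938231]
rib 2440 ((48.01708221435547, 10.510717391967773), (15.076902389526367, 41.71570587158203), 89.80188751220703) H [22.21282577 36.07098916]
```

Call:
{"method": "carry_out", "body": {
  "motion": [
    {"translation":[0,0,-0.8],"spin":0},
    {"translation":[-1.5,0.5,0],"spin":0},
    {"translation":[-3,0.5,0.6],"spin":0},
    {"translation":[-4.5,0.5,1.3],"spin":0},
    {"translation":[-6,0.5,2],"spin":0},
    {"translation":[-6,0.5,2],"spin":0}
  ]
}}

```text
time_s: 14.7
tool_pos: [626.3, 163.2, 100.4]
eef_rot: [3.135, -0.037, -0.094]
ft_force: [5.4, -1.2, 1.9]
finger_gap: 0.162
```

Run:
```python
from h import *
plate()
```

```text
t 14.7 pos [626.3 163.2 100.4] rot [179.6  -2.1  -5.4] F [ 5.4 -1.2  1.9] gap 13.8
188 [(17, 6.7), (22, 6.9), (27, 6.7), (32, 6.3), (37, 6.2), (42, 6.0), (47, 5.7), (52, 5.8), (57, 5.5), (62, 5.5), (67, 5.0), (72, -0.2), (77, -0.5), (82, -0.0), (87, -0.2), (92, -0.1), (97, -0.0), (102, -0.1)]
232 [(27, 6.2), (32, 6.1), (37, 6.1), (42, 5.7), (47, 5.6), (52, 6.3), (57, 5.4), (62, 5.3), (67, 5.0), (72, -0.3), (77, -0.8), (82, -0.3), (87, -0.4), (92, -0.5), (97, -0.3), (102, -0.2)]
rect ((67.46453857421875, 16.56348419189453), (73.88197326660156, 84.83255767822266), 89.96137237548828) front X 107.6172182583908 B [-19.63522821  53.25321592]
rib 2476 ((44.25227737426758, 9.742225646972656), (43.2822151184082, 15.118075370788574), 0.6363651752471924) H [22.40024615 36.47881543]
```

Call:
{"method": "carry_out", "body": {
  "motion": [
    {"translation":[-1.5,0,0.7],"spin":0},
    {"translation":[-3,0,1.4],"spin":0},
    {"translation":[-4,0,2],"spin":0},
    {"translation":[-4,0,2.5],"spin":0}
  ]
}}

```text
time_s: 15.25
tool_pos: [626.3, 163.2, 100.1]
eef_rot: [3.137, -0.045, -0.095]
ft_force: [6.9, -1.8, 6.4]
finger_gap: 0.158
```

```bash
cat >> h.py <<'E'
def front():
    im,d,K,T=shot('wrist'); Q=wcloud(d,K,T)
    y=np.radians(-5.3); ex=np.array([np.cos(y),np.sin(y)]); ey=np.array([-ex[1],ex[0]])
    A=Q[...,:2]@ex; B=Q[...,:2]@ey-209.5; H=(Q[...,2]-(75+(A-576)*np.tan(np.radians(25))))*.9063
    X=((A-576)*.9063+(Q[...,2]-75)*.4226)
    for b in range(-19,42,5):
        s=(abs(B-b)<2.5)&(H>3)&(H<8)&(X>40)&(X<95)
        if s.sum(): print(b,round(float(np.percentile(X[s],98)),1),end=' ; ')
    print()
    for x in(35,45,55,65):
        s=(abs(X-x)<2.5)&(H>3.5)&(H<8.5)&(abs(B-10)<42); 
        if s.any(): print(x,np.round(np.percentile(B[s],[1,99]),1))
E
python3 - <<'E'
from h import *
plate(); front()
E
```

```text
t 15.25 pos [626.3 163.2 100.1] rot [179.7  -2.6  -5.5] F [ 6.9 -1.8  6.4] gap 13.5
188 [(17, 6.4), (22, 6.4), (27, 6.1), (32, 5.9), (37, 5.9), (42, 5.7), (47, 5.6), (52, 5.7), (57, 5.3), (62, 5.5), (67, 4.9), (72, -0.3), (77, -0.5), (82, -0.1), (87, -0.1), (92, -0.1), (97, -0.0), (102, -0.1)]
232 [(27, 5.9), (32, 6.0), (37, 5.9), (42, 5.5), (47, 5.6), (52, 5.9), (57, 5.3), (62, 5.3), (67, 4.9), (72, -0.2), (77, -0.7), (82, -0.3), (87, -0.4), (92, -0.4), (97, -0.2), (102, -0.3)]
rect ((67.46705627441406, 16.552486419677734), (73.92658233642578, 84.88624572753906), 89.96224212646484) front X 107.64188499543424 B [-19.65208387  53.20948645]
rib 2482 ((44.23954391479492, 10.24947738647461), (15.092586517333984, 42.37593078613281), 88.53214263916016) H [22.20302848 36.24639172]
-19 70.2 ; -14 70.5 ; -9 70.3 ; -4 70.5 ; 1 70.5 ; 6 70.5 ; 11 70.8 ; 16 70.7 ; 21 70.5 ; 26 70.4 ; 31 70.6 ; 36 70.6 ; 41 70.4 ; 
35 [-19.8  51.9]
45 [-19.8  51.4]
55 [-19.7  51.3]
65 [-19.6  51.1]
```

The blade has stalled with its front edge at X=70.5 all across, so the origin is about 35.5 and it is home (a missed notch would stop at 49). I'll relax the load and release.

Call:
{"method": "carry_out", "body": {
  "motion": [
    {"translation":[0,0,0],"spin":0},
    {"translation":[0,0,0],"spin":0}
  ]
}}

```text
time_s: 15.6
tool_pos: [626.4, 163.2, 100.1]
eef_rot: [3.137, -0.045, -0.095]
ft_force: [4.2, -1.2, 3.1]
finger_gap: 0.157
```

Call:
{"method": "carry_out", "body": {
  "motion": [
    {"translation":[0,0,0],"spin":0},
    {"translation":[0,0,0],"spin":0},
    {"translation":[0,0,0],"spin":0},
    {"translation":[0,0,0],"spin":0}
  ],
  "hand": 34
}}

```text
time_s: 16.1
tool_pos: [625.9, 163.3, 99.8]
eef_rot: [3.137, -0.044, -0.095]
ft_force: [-0.2, -0.2, 0.1]
finger_gap: 0.398
```

Run:
```python
from h import *
plate(); front()
```

```text
t 16.1 pos [625.9 163.3  99.8] rot [179.7  -2.5  -5.4] F [-0.2 -0.2  0.1] gap 34.0
188 [(7, 4.3), (12, 4.4), (17, 4.5), (22, 4.6), (27, 4.4), (37, 4.3), (42, 4.4), (47, 4.4), (52, 11.9), (57, 4.9), (62, 4.7), (67, 4.3), (72, -0.4), (77, -0.6), (82, -0.1), (87, -0.2), (92, -0.1), (97, -0.0), (102, -0.1)]
232 [(7, 4.2), (12, 4.4), (17, 4.3), (22, 4.2), (27, 4.4), (32, 4.5), (37, 4.6), (42, 4.5), (47, 4.4), (52, 9.4), (57, 4.8), (62, 4.6), (67, 4.5), (72, -0.2), (77, -0.7), (82, -0.3), (87, -0.3), (92, -0.3), (97, -0.3), (102, -0.3)]
rect ((67.46333312988281, 16.403003692626953), (74.22134399414062, 84.94099426269531), 89.94356536865234) front X 107.58168865728248 B [-19.67220201  53.27560037]
rib 2214 ((43.78692626953125, 9.854673385620117), (13.44151782989502, 41.674129486083984), 89.7292251586914) H [22.15125175 34.77314272]
-19 70.1 ; -14 70.5 ; -9 70.3 ; -4 70.3 ; 1 70.5 ; 6 70.7 ; 11 70.6 ; 16 70.7 ; 21 70.6 ; 26 70.5 ; 31 70.8 ; 36 70.6 ; 41 70.2 ; 
35 [-7.6 51.5]
45 [-20.   51.4]
55 [-19.9  51.4]
65 [-19.6  51.4]
```

It is flat and home. I'll retreat straight up, then back.

Call:
{"method": "carry_out", "body": {
  "motion": [
    {"translation":[0,0,-10],"spin":0},
    {"translation":[0,0,-40],"spin":0},
    {"translation":[0,0,-90],"spin":0},
    {"translation":[0,0,-130],"spin":0},
    {"translation":[-50,0,-130],"spin":0},
    {"translation":[-100,0,-130],"spin":0},
    {"translation":[-130,0,-130],"spin":0},
    {"translation":[-130,0,-130],"spin":0}
  ]
}}

```text
time_s: 17.2
tool_pos: [489.3, 177.4, 224.9]
eef_rot: [3.137, -0.046, -0.093]
ft_force: [0.0, 0.2, -0.8]
finger_gap: 0.397
```

Run:
```python
from h import *
plate(); front()
im,d,K,T=shot('wrist'); im2=shot('top')[0]; 
a=cv2.resize(im,(560,420)); b=cv2.resize(im2[130:232,190:265],(220,300),interpolation=cv2.INTER_CUBIC)
c=np.zeros((420,790,3),np.uint8); c[:,:560]=a; c[:300,570:]=b; cv2.imwrite('pics/f1.png',c[:,:,::-1])
for t in('comb','bento','pusher'):
    z=cloud(*shot('top')[1:]); r=spotter.regions_of(t,'top')
    print(t,[(round(q['confidence'],2),np.round(q['bbox']),np.round(np.nanmedian(z[q['mask']],0))) for q in r[:2]])
```

```text
t 17.2 pos [489.3 177.4 224.9] rot [179.7  -2.6  -5.3] F [ 0.   0.2 -0.8] gap 33.9
188 [(7, 4.5), (12, 4.3), (17, 4.4), (22, 4.3), (27, 4.3), (32, 4.3), (37, 4.4), (42, 4.3), (47, 4.4), (52, 4.5), (57, 4.4), (62, 4.5), (67, 4.6), (72, -0.7), (77, -0.5)]
232 [(7, 4.2), (12, 4.3), (17, 4.3), (22, 4.3), (27, 4.6), (32, 4.4), (37, 4.4), (42, 4.5), (47, 4.2), (52, 4.2), (57, 4.3), (62, 4.3), (67, 4.5), (72, -0.5), (77, -0.6)]
rect ((52.75055694580078, 16.48967742919922), (74.02804565429688, 55.46818161010742), 89.99024200439453) front X 75.32571855809255 B [-19.65731541  53.07737355]
rib 983 ((41.510498046875, 9.973197937011719), (43.92772674560547, 13.168905258178711), 0.45675042271614075) H [31.78179659 35.36715932]
-19 69.6 ; -14 70.1 ; -9 69.3 ; -4 69.9 ; 1 69.8 ; 6 69.9 ; 11 69.9 ; 16 69.8 ; 21 69.9 ; 26 69.9 ; 31 70.1 ; 36 70.1 ; 41 69.6 ; 
35 [-19.6  51.7]
45 [-20.   51.3]
55 [-19.7  51.6]
65 [-19.4  51. ]
comb [(0.94, array([369., 250.,  28.,  35.]), array([ 468., -225.,    5.]))]
bento [(0.6, array([143., 192.,  50.,  71.]), array([603., 370.,  43.]))]
pusher [(0.72, array([453., 226.,  31.,  23.]), array([ 533., -436.,   17.]))]
```

View pics/f1.png

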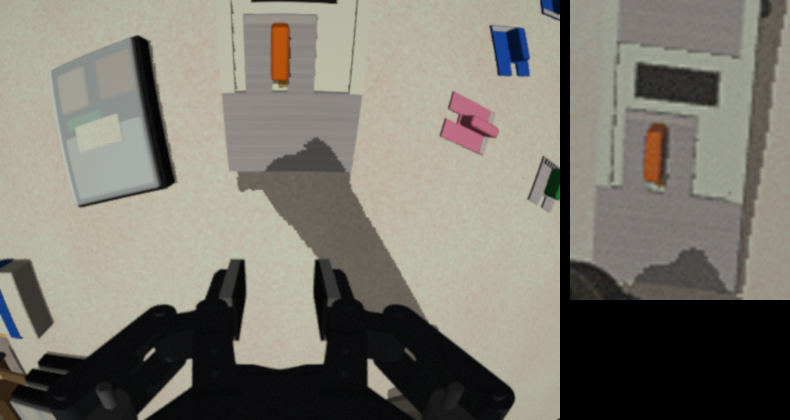

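The blade lies flat against the ledge, with the brass pin showing in the notch at (281,85). The comb and pusher have not moved. The bento's box in the top view is the same to within 3 px.

```bash
python3 -c "
from h import *
st(); print(sign_off())"
```

```text
t 17.7 pos [491.5 176.7 223.8] rot [179.7  -2.6  -5.5] F [ 0.2 -0.   0.1] gap 33.8
the job is handed in; nothing more can be done
None
```

The orange-gripped blade is loaded flat in the recess, fully home against the ledge with its notch over the brass pin. I handed the job in at 17.7 s, with the arm well clear of the slicer.

- **How it went:** I gripped the rib lightly and set the blade's front edge on the slope. Lowering further let it pivot flat in the pads. I read the pin at about 9 mm left of mid-width from the camera images, lined the notch up with it, and slid the blade down until it stopped. Sideways force stayed at 6 N or less. The highest reading, about 30 N, came while pressing the blade flat.
- **Final position:** the front edge is at 70 mm up the slope right across, so the blade's origin is at about 35 mm (a missed notch would stop at 49). The plate top is an even 4.2–4.6 mm above the floor, where 5 mm is nominal. The pin shows in the notch in the last wrist picture.
- **Other items:** the comb and pusher read the same positions as before. The lunch box's outline in the top view is unchanged to within 3 pixels. Its median position read about 11 mm different in x; I put that down to a noisier mask and did not check further, and I never went near it.
- **Disagreements:** the cameras differed by up to about 4 mm on where the blade started. One sideways correction of 0.7 mm ended about 1 mm the other way, still inside the notch's play.

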